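# Close and lock the leaf of a drill jig

## Task

Get the drill jig ready for drilling: swing its raised leaf fully down over the flat bar, then slide the loose lock pin, nose first, through the thick block with the spring plunger, the leaf's knuckle and the far block, until its shoulder is home against the thick block and the plunger has snapped into the pin's groove. Leave the bar lying in its nest and let go of everything.

Things in the scene. Friction and masses are not known exactly. Their poses are not given: they have to be found in the camera images.
- drill_jig: drill jig bolted to the bench; grey base 215 (x) x 150 (y) x 14 mm, origin at the centre of its underside, z up. At its -x edge two dark steel blocks, 46 mm wide, 71 high; thick one y = -45 to -19 mm (with spring plunger), far one y = 19 to 35. A 22 mm bore for the lock pin runs through both along y at x = -75, z = 50 mm. With the leaf down nothing on the jig is higher than 85 mm
- pin_mouth (a point): centre of the mouth of the bore in the thick block, at (-75, -45, 50) mm in the jig's frame, same axes as the jig. The pin goes in here towards the jig's +y, nose first: thick block, leaf's knuckle, far block
- leaf (a joint): leaf of the jig, an aluminium plate 64 mm wide with a drill bushing, on a hinge along the jig's y at x = +75, z = 50 mm. In rad: 0 = fully down on its stop, more = raised. Its front end is a round knuckle, y = -15 to 15 mm, 34 mm across, whose 23 mm bore is in line with the blocks' bores at 0. Starts raised; the hinge is stiff, so it stays where it is left; 2 to 5 N on the knob push it down
- leaf_knob (a point): centre of the top of the black mushroom knob (28 mm across, 27 high) on the leaf, near its front end: where to push it down. With the leaf down it is at (-42, 0, 85) mm in the jig's frame, 117 mm before and 35 mm above the hinge axis; it swings with the leaf. z axis square to the leaf
- plunger (a joint): spring plunger across the bore at y = -32 mm of the jig; brass sleeve and black pull knob stick out level from the thick block's -x face to 59 mm from the bore axis. Value in m, how far it is pushed back: 0 = round nose fully out, 4 mm into the bore; about 0.003 while riding on the rod; near 0 again when snapped into the groove. Spring 3 to 7 N; pushing the pin past it takes up to about 10 N
- lock_pin: loose steel lock pin, 184 mm long, 0.3 kg; x along it to the nose, origin on its axis at the front face of the shoulder. 20 mm round rod x = 0 to 96 mm, taper to 8 mm at x = 114; groove at x = 14, 4 mm deep. Shoulder 32 (y) x 20 mm, x = -8 to 0. Square 20 mm handle x = -70 to -8: grip its upright sides. Lies level, axis 10 mm up. Home: shoulder face 0 to 1 mm off the thick block's
- pin_nose (a point): centre of the tip of the lock pin's nose (x = 114 mm in the pin's frame), same axes as the pin
- flat_bar: flat steel bar to be drilled, 40 x 122 x 10 mm, loose in the jig's nest under the leaf, long side along the jig's y, underside 35 mm above the bench; origin at the centre of its underside
There are look-alikes about, which are no part of the job. What is shaped like the flat_bar but blue is not meant.

How it is judged:
On the way, in this order (a step that is already met when the one before it is completed fails the run):
1. the leaf is fully down (within 0.03 rad) (value of joint leaf below 0.03 rad), for 0.2 s.
2. the pin's nose is in the leaf's knuckle and the plunger rides on the rod, the leaf still down (value of joint leaf below 0.04 rad and value of joint plunger above 0.0016 m and y of pin_nose in the frame of drill_jig above 0 m and x of pin_nose in the frame of drill_jig between -0.085 and -0.065 m and z of pin_nose in the frame of drill_jig between 0.04 and 0.06 m), for 0.05 s.
At the end, for the whole second after the job is handed in: Leaf down (within 0.03 rad); pin from the plunger side through all three bores (within 4 mm, 0.08 rad), its shoulder within 4.5 mm of the thick block, the plunger sprung into its groove (within 1.4 mm of fully out), pin at rest; the bar still in its nest (about 14 mm) (value of joint leaf below 0.03 rad and value of joint plunger below 0.0014 m and y of lock_pin in the frame of drill_jig between -0.0495 and -0.042 m and x of lock_pin in the frame of drill_jig between -0.079 and -0.071 m and z of lock_pin in the frame of drill_jig between 0.046 and 0.054 m and y of pin_nose in the frame of drill_jig above 0.06 m and angle between the x axis of lock_pin and the y axis of drill_jig, either way round below 0.08 rad and distance between flat_bar and drill_jig below 0.038 m and linear speed of lock_pin below 0.02 m/s); the robot touches nothing.
It also fails if it takes over 58 s, if anything falls off the work surface, if the arm or the gripper's body presses on something with over 40 N, if the wrist force passes 120 N, or if a joint passes its speed limit or range.

## Robot

A 6-joint arm with a two-finger parallel gripper is mounted at the origin on the work surface; the furniture and walls round the work are solid. World frame = base frame: x ahead of the robot, y to its left, z up, the work surface at z = 0. Lengths are in m, angles in rad, forces in N, time in s.
With the tool pointing down it reaches from about 0.3 to 0.775 m from the base axis. Payload 14.6 kg.
Tool frame: the origin (TCP) lies at the very end of the fingers, on their centre line; the grasp point (between the pads) lies 19 mm behind it; z points along the fingers, y is the direction in which the jaws open and shut (so a half turn about z gives the same grasp; the last joint's range is limited). The gripper opens to 94 mm and grips with 3 to 60 N. Pads are 16 mm wide; open, the fingers measure 119 mm over their backs; the gripper's body (75 mm by 177 mm) begins 78 mm behind the grasp point.
Start: joints at [-1.181, 0.3, 1.521, -0, 1.321, -0.067], TCP at [0.243, -0.494, 0.205] pointing down, gripper open.
Joint ranges: [-3.03, 3.03], [-0.79, 2.21], [0.23, 2.52], [-1.04, 4.18], [0, 3.07], [-2.55, 2.55]. Speed limits (rad/s): [2.22, 2.22, 2.57, 3.14, 3.14, 3.14].

## Interface

Orientations are given as [roll, pitch, yaw] about the fixed x, y, z axes, in that order (R = Rz(yaw) Ry(pitch) Rx(roll)).
In Python, from station import get_obs, vision, hand_in gives the robot as it stands.
- The arm moves only by the tool play_rows, never from a script. Its argument "moves" is a list of rows, each an object with "claw": the opening, from 0 (shut) to 1 (fully open); "linear": the shift along the tool's x, y, z in mm, a list of three; "turn": the turn, a rotation vector about the tool's x, y, z in rad, a list of three. In form: [{"claw": claw, "linear": [tx, ty, tz], "turn": [ax, ay, az]}, ...]. A call has 1 to 8 rows; each row is the pose to reach, as a shift and turn from the pose measured when the call began, along the tool's axes at that moment; what a row does not reach only later rows make up. A row lasts 1/8 s, in which the tool goes at most 62.5 mm and 10.7 degrees, less where a joint would pass 70% of its speed; a pose out of reach is approached as far as the arm can. A call with a gripper value outside its range is refused whole. The fingers move at their own pace and stop on an object; "force" is the grip in N (left out, the last holds). Time passes only in rows, so rows that repeat a pose let the fingers close. It gives the time, the measured TCP pose, the force and the opening at its end, in the units of the state.
- get_obs(): the state, without advancing time (a new reading comes with each control period).
- vision.camera(name): name is "scene" or "top"; returns the picture (480x640x3 uint8, blue, green, red); there is no depth.
- vision.camera_info(name): a dict with "camera_matrix" (3x3 intrinsics, pixels), "rvec" (rotation vector, rad) and "tvec" (3), from world to camera coordinates, as OpenCV has them. Camera axes: x right, y down, z forward; pixel columns grow to the right and rows downward; lengths in m; the calibration is good to about 2 mm. A picture is of the moment at which its call begins. camera_info takes no time and is no camera call.
- hand_in(): hands the job in, once; it reports no verdict.
The state is a dict: "time_s": time; "qpos": joint angles; "joint_vel": joint speeds; "tau": joint torques, N m; "ee_pos": TCP position; "eef_rot": TCP orientation; "force": force on the tool from outside, world axes, zero at the start; "moment": the same for the moment, N m; "grip_width": finger opening in m.
Only numpy, scipy, OpenCV 4.12 (cv2) and the standard library are available. Lean on these libraries where they do the work, as an engineer would, in place of code of your own. Each camera call takes 0.05 s, during which the arm holds its last target.

## Working session

There is one attempt and no reset: what is moved stays moved. The work goes in short steps, Python scripts to look and compute and a tool call to move; the robot and the scene stay as the last step left them, time stands still between calls to the robot, and variables do not carry over. Pictures are saved under pics/ and viewed, and the job is handed in when it is done.

Besides the shell and the picture viewer there is one more tool, called after "Call:" as name(argument=value, ...), one argument or row to a line, values as JSON. play_rows: Moves the arm, as the interface text tells. Its arguments: {"type":"object","properties":{"moves":{"type":"array","items":{"type":"object","properties":{"claw":{"type":"number"},"linear":{"type":"array","items":{"type":"number"}},"turn":{"type":"array","items":{"type":"number"}}}}},"force":{"type":"number"}},"required":["moves"]}

```bash
ls; mkdir -p pics
python3 - <<'E'
from station import get_obs, vision
import cv2
o=get_obs(); print(o)
for n in("scene","top"):
    cv2.imwrite(f"pics/{n}0.png",vision.camera(n)); print(n,vision.camera_info(n))
E
```

```text
pics
{'time_s': 0.0, 'qpos': array([-1.18061695e+00,  3.00461771e-01,  1.52159926e+00, -9.08207589e-07,
        1.32071596e+00, -6.65846923e-02]), 'joint_vel': array([-0.00045384,  0.00052838, -0.00041028, -0.000209  , -0.00049364,
        0.00091677]), 'tau': array([ 9.26693829e-04, -5.31805658e+01, -3.52742279e+01,  7.08190561e-02,
        2.44070718e-02, -7.14128055e-05]), 'ee_pos': array([ 0.24247531, -0.49335921,  0.20488376]), 'eef_rot': array([-3.14041088e+00, -7.79230751e-05,  4.56764253e-01]), 'force': array([ 0.49951996,  0.18157307, -0.46012536]), 'moment': array([-0.02722769,  0.02052444,  0.02056969]), 'grip_width': 0.09415008293722811}
scene {'camera_matrix': array([[581.24886876,   0.        , 318.23544719],
       [  0.        , 581.24886876, 254.79201603],
       [  0.        ,   0.        ,   1.        ]]), 'rvec': array([ 1.25526208, -2.03583361,  1.14891476]), 'tvec': array([0.16611332, 0.3331469 , 0.98232505])}
top {'camera_matrix': array([[507.25767382,   0.        , 312.03978045],
       [  0.        , 507.25767382, 235.79500689],
       [  0.        ,   0.        ,   1.        ]]), 'rvec': array([ 2.17282981, -2.14271067,  0.20187184]), 'tvec': array([-0.11854921,  0.51252695,  0.93392409])}
```

View pics/scene0.png

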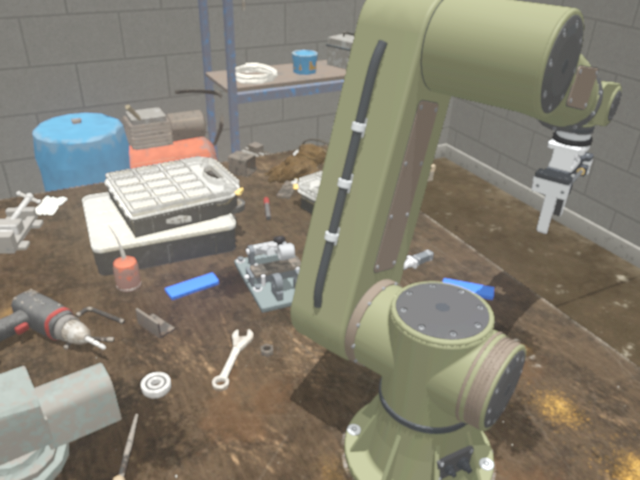

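View pics/top0.png

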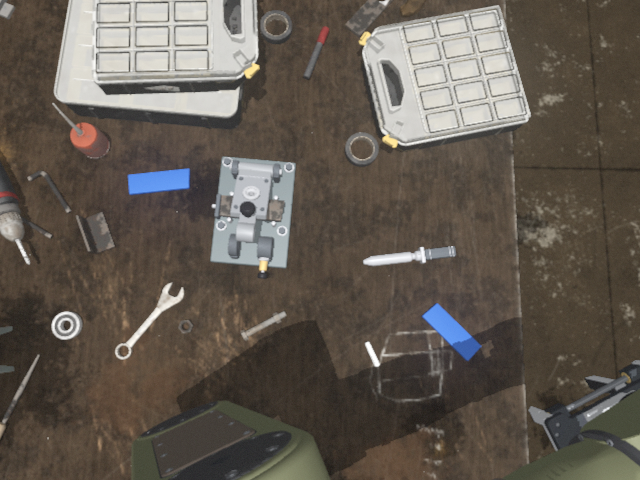

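```bash
cat > h.py <<'E'
import cv2, numpy as np
from station import get_obs, vision
def cam(n):
    i=vision.camera_info(n); R=cv2.Rodrigues(i["rvec"])[0]; return i["camera_matrix"],R,i["tvec"].reshape(3)
def ray(n,px):
    K,R,t=cam(n); d=R.T@np.linalg.inv(K)@np.array([px[0],px[1],1.]); return -R.T@t,d
def onz(n,px,z):
    c,d=ray(n,px); return c+d*(z-c[2])/d[2]
def proj(n,p):
    i=vision.camera_info(n); return cv2.projectPoints(np.atleast_2d(np.float64(p)),i["rvec"],i["tvec"],i["camera_matrix"],None)[0].reshape(-1,2)
def tri(a,b):
    c1,d1=ray("top",a); c2,d2=ray("scene",b)
    A=np.c_[d1,-d2]; s=np.linalg.lstsq(A,c2-c1,rcond=None)[0]
    p,q=c1+s[0]*d1,c2+s[1]*d2; return (p+q)/2,np.linalg.norm(p-q)
def crop(img,x0,y0,x1,y1,f,name):
    cv2.imwrite(name,cv2.resize(img[y0:y1,x0:x1],None,fx=f,fy=f,interpolation=cv2.INTER_CUBIC))
E
python3 - <<'E'
from h import *
t=cv2.imread("pics/top0.png"); s=cv2.imread("pics/scene0.png")
crop(t,200,145,310,285,4,"pics/tj.png"); crop(t,350,230,470,290,6,"pics/tp.png"); crop(s,225,225,445,315,3.6,"pics/sj.png")
print(ray("top",(320,240))[0],ray("scene",(320,240))[0])
for p in [(365,261),(455,252),(222,158),(295,163),(287,267),(211,263)]: print(p,onz("top",p,0.012))
E
```

```text
[ 0.3659919  -0.07899285  1.00437147] [-0.49572933  0.46877533  0.79877725]
(365, 261) [ 0.47005794 -0.21746215  0.012     ]
(455, 252) [ 0.49073104 -0.39747394  0.012     ]
(222, 158) [0.67416771 0.07094521 0.012     ]
(295, 163) [ 0.66697979 -0.07620623  0.012     ]
(287, 267) [ 0.45597165 -0.06399559  0.012     ]
(211, 263) [0.46164605 0.08420818 0.012     ]
```

View pics/tj.png

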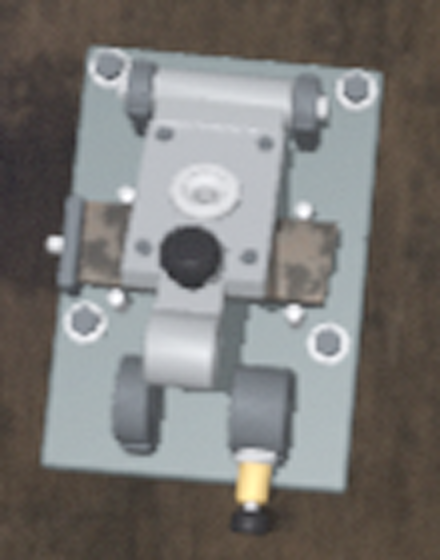

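View pics/tp.png

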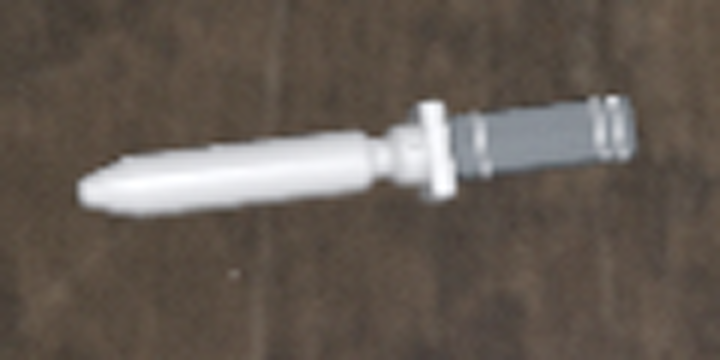

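View pics/sj.png

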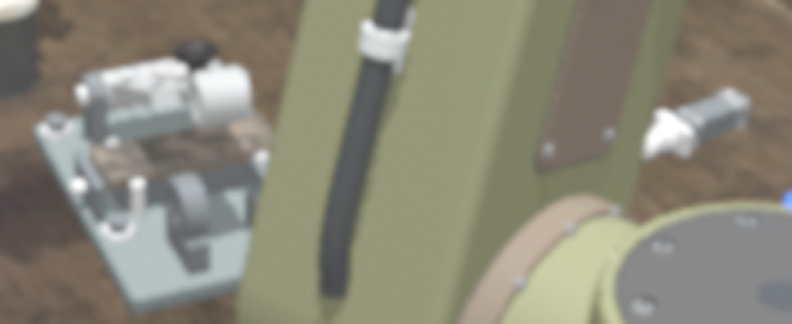

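```bash
cat >> h.py <<'E'
def rigid(L,W):
    L=np.array(L);W=np.array(W);a=L-L.mean(0);b=W-W.mean(0)
    th=np.arctan2((a[:,0]*b[:,1]-a[:,1]*b[:,0]).sum(),(a*b).sum())
    R=np.array([[np.cos(th),-np.sin(th)],[np.sin(th),np.cos(th)]]);return th,W.mean(0)-R@L.mean(0),R
E
python3 - <<'E'
from h import *
t=cv2.imread("pics/top0.png")
hsv=cv2.cvtColor(t,cv2.COLOR_BGR2HSV)
roi=np.zeros(t.shape[:2],np.uint8); roi[145:285,200:310]=1
m=((hsv[...,0]>70)&(hsv[...,0]<110)&(hsv[...,1]>15)&(hsv[...,2]>70)&(roi>0)).astype(np.uint8)
print(m.sum())
c=max(cv2.findContours(m,0,2)[0],key=cv2.contourArea)
c=cv2.convexHull(c)
q=cv2.approxPolyDP(c,5,True).reshape(-1,2); print(q)
hull=c.reshape(-1,2)
W=np.array([onz("top",p,.014)[:2]for p in hull]); r=cv2.minAreaRect(np.float32(W*1000)); print(r)
# manual corners
P=[(222.0,156.2),(295.5,163),(286.5,267.7),(210.5,261)]
W=np.array([onz("top",p,.014)[:2] for p in P]); L=[(.1075,.075),(.1075,-.075),(-.1075,-.075),(-.1075,.075)]
th,o,R=rigid(L,W); print("jig",th,o,"res mm",((R@np.array(L).T).T+o-W)*1000)
# pin
g=cv2.cvtColor(t,cv2.COLOR_BGR2GRAY); roi[:]=0; roi[235:285,355:465]=1
b=cv2.cvtColor(t,cv2.COLOR_BGR2LAB).astype(int)
m=((hsv[...,1]<45)&(g>85)&(roi>0)).astype(np.uint8)
c=max(cv2.findContours(m,0,2)[0],key=cv2.contourArea); x,y,w,h=cv2.boundingRect(c); print(x,y,w,h,m.sum())
ys,xs=np.nonzero(m)
W=np.array([onz("top",p,.012)[:2] for p in zip(xs,ys)])
vx,vy,x0,y0=cv2.fitLine(np.float32(W),cv2.DIST_L1,0,.001,.001).ravel()
if vy<0: vx,vy=-vx,-vy
s=(W-[x0,y0])@[vx,vy]; print("dir",vx,vy,np.arctan2(vy,vx),"len",np.ptp(s)); 
print("nose",x0+vx*s.max(),y0+vy*s.max(),"tail",x0+vx*s.min(),y0+vy*s.min())
for k in(0,1): crop(m*255,355,235,465,285,6,"pics/m.png")
for P in [(350+78/6,230+192/6),(350+438/6,230+150/6),(350+635/6,230+127/6)]: print(P,onz("top",P,.01))
E
```

```text
4413
[[230 157]
 [287 162]
 [294 169]
 [285 267]
 [211 261]
 [221 164]]
((566.0610961914062, 5.9256439208984375), (151.4493408203125, 214.19618225097656), 86.33038330078125)
jig -0.06904809046196744 [0.56586075 0.00387442] res mm [[ 0.98266707  0.49330903]
 [ 1.53473788 -1.14332852]
 [-0.96308356 -0.4544426 ]
 [-1.55432139  1.10446209]]
362 246 94 21 1047
dir -0.13475409 0.99087906 1.7059617 len 0.18839160376239286
nose 0.4680793974319969 -0.21177698867377964 tail 0.49346593684345896 -0.39845028370282026
(363.0, 262.0) [ 0.46822434 -0.21376351  0.01      ]
(423.0, 255.0) [ 0.48397424 -0.33361601  0.01      ]
(455.8333333333333, 251.16666666666666) [ 0.49268362 -0.39984974  0.01      ]
```

View pics/m.png

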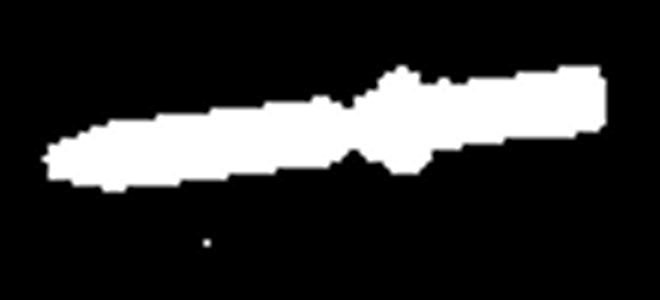

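Run:
```python
from h import *
t=cv2.imread("pics/top0.png"); g=cv2.GaussianBlur(t[...,1].astype(np.float32),(0,0),0.8)
P=np.array([(222.0,156.2),(295.5,163),(286.5,267.7),(210.5,261)])
lines=[];cen=P.mean(0)
for i in range(4):
    a,b=P[i],P[(i+1)%4]; d=(b-a)/np.linalg.norm(b-a); n=np.array([d[1],-d[0]]); 
    if (cen-a)@n>0:n=-n
    pts=[]
    for f in np.linspace(.15,.85,40):
        c=a+f*(b-a); s=np.arange(-5,5.01,.1)
        q=c+s[:,None]*n
        v=cv2.remap(g,q[:,0].astype(np.float32)[None],q[:,1].astype(np.float32)[None],1).ravel()
        dv=np.gradient(v); k=dv.argmin()
        if dv[k]<-1.0: pts.append(q[k])
    pts=np.float32(pts)
    l=cv2.fitLine(pts,cv2.DIST_HUBER,0,.01,.01).ravel(); print(i,len(pts),l, np.abs((pts-l[2:])@[-l[1],l[0]]).mean()); lines.append(np.cross([*l[2:],1],[*(l[2:]+l[:2]),1]))
C=[]
for i in range(4):
    p=np.cross(lines[i-1],lines[i]);C.append(p[:2]/p[2])
print(np.array(C))
W=np.array([onz("top",p,.014)[:2] for p in C]); L=[(.1075,.075),(.1075,-.075),(-.1075,-.075),(-.1075,.075)]
th,o,R=rigid(L,W); print("jig",th,o,"res mm",((R@np.array(L).T).T+o-W)*1000)
np.save("jig.npy",[th,*o])
k,e=tri((247.8,208.8),(279.2,238)); print("knob",k,e, "in jig",R.T@(k[:2]-o),k[2])
c,d=ray("top",(247.8,208.8))
for a in np.arange(0,.8,.1):
    x=.075-.117*np.cos(a)+.035*np.sin(a);z=.05+.117*np.sin(a)+.035*np.cos(a)
    w=np.array([*(R@[x,0]+o),z]);print(round(a,2),w,proj("top",w),proj("scene",w))
```

```text
0 40 [9.9566489e-01 9.3013264e-02 2.5879559e+02 1.5910710e+02] 0.2375125
1 40 [ 9.1553055e-02 -9.9580020e-01  2.9010013e+02  2.1811232e+02] 0.21643619
2 40 [9.9568546e-01 9.2792332e-02 2.4713765e+02 2.6420981e+02] 0.9765665
3 40 [ 1.1009854e-01 -9.9392068e-01  2.1598758e+02  2.0209871e+02] 0.8300104
[[221.13920309 155.5891502 ]
 [295.21219431 162.50922858]
 [285.53297352 267.78849991]
 [209.49646102 260.70140707]]
jig -0.07214851541960363 [0.56651095 0.00542872] res mm [[ 0.60665032 -0.07144566]
 [ 0.91754306 -0.5022764 ]
 [-0.32085202 -0.43510992]
 [-1.20334136  1.00883197]]
knob [0.54696676 0.00542035 0.12925281] 0.0014909353242472724 in jig [-0.01949274 -0.00141721] 0.12925281083722273
0.0 [0.52462022 0.00845633 0.085     ] [[247.58580784 225.43445885]] [[282.52804432 259.59979094]]
0.1 [0.52868829 0.00816231 0.09650566] [[247.24444016 222.13376112]] [[281.86814301 254.43486372]]
0.2 [0.5338817  0.00778696 0.10754664] [[246.9836471  218.18592588]] [[281.03437894 249.17884154]]
0.3 [0.54014855 0.00733403 0.11801264] [[246.8093782  213.61828416]] [[280.03650958 243.89739908]]
0.4 [0.54742624 0.00680805 0.12779908] [[246.72658095 208.46965999]] [[278.88683261 238.65694615]]
0.5 [0.55564204 0.00621426 0.13680818] [[246.73898504 202.79059902]] [[277.59995268 233.52330502]]
0.6 [0.56471386 0.0055586  0.14494992] [[246.84890354 196.64319452]] [[276.1924835  228.56040255]]
0.7 [0.57455107 0.00484763 0.15214295] [[247.05706414 190.10046254]] [[274.68269727 223.82902826]]
```

```bash
cat >> h.py <<'E'
from scipy.spatial.transform import Rotation as Ro
def go(pos,yaw,roll=np.pi,pitch=0):
    "linear mm & turn for world target from present pose"
    o=get_obs(); R0=Ro.from_euler("xyz",o["eef_rot"]); R1=Ro.from_euler("xyz",[roll,pitch,yaw])
    l=R0.inv().apply(np.array(pos)-o["ee_pos"])*1000; r=(R0.inv()*R1).as_rotvec()
    print("linear",l.round(1),"turn",r.round(4)); return l,r
E
python3 -c "
from h import *
go((.547,.006,.175),1.499)"
```

```text
linear [ 493.5 -313.9   30.3] turn [-9.0000e-04 -6.0000e-04 -1.0422e+00]
```

Call:
play_rows(
  moves=[
    {"claw":0,"linear":[493.5,-313.9,30],"turn":[0,0,-1.042]},
    {"claw":0,"linear":[493.5,-313.9,30],"turn":[0,0,-1.042]},
    {"claw":0,"linear":[493.5,-313.9,30],"turn":[0,0,-1.042]},
    {"claw":0,"linear":[493.5,-313.9,30],"turn":[0,0,-1.042]},
    {"claw":0,"linear":[493.5,-313.9,30],"turn":[0,0,-1.042]},
    {"claw":0,"linear":[493.5,-313.9,30],"turn":[0,0,-1.042]},
    {"claw":0,"linear":[493.5,-313.9,30],"turn":[0,0,-1.042]},
    {"claw":0,"linear":[493.5,-313.9,30],"turn":[0,0,-1.042]},
  ],
)

```text
time_s: 1.1
ee_pos: [0.503, -0.0652, 0.1795]
eef_rot: [-3.141, -0.001, 1.499]
force: [0.8, -1.4, 1.2]
grip_width: 0.0173
```

```bash
python3 -c "
from h import *
go((.547,.006,.145),1.499)"
```

```text
linear [74.1 38.8 34.6] turn [-0.0005 -0.0009 -0.0001]
```

Call:
play_rows(
  moves=[
    {"claw":0,"linear":[37,19,6],"turn":[0,0,0]},
    {"claw":0,"linear":[74,39,15],"turn":[0,0,0]},
    {"claw":0,"linear":[74,39,34],"turn":[0,0,0]},
    {"claw":0,"linear":[74,39,34],"turn":[0,0,0]},
  ],
)

```text
time_s: 1.6
ee_pos: [0.5465, 0.0062, 0.1441]
eef_rot: [-3.138, -0.001, 1.5]
force: [0.2, 0.3, 0.4]
grip_width: 0.0008
```

Run:
```python
from h import *
o=get_obs();print(o['ee_pos'],o['force'])
t=vision.camera("top");s=vision.camera("scene");cv2.imwrite("pics/t1.png",t);cv2.imwrite("pics/s1.png",s)
a=t[145:285,180:330];b=s[190:310,200:330]
f=500
cv2.imwrite("pics/c1.png",np.hstack([cv2.resize(a,(400,373)),cv2.resize(b,(400,373))]))
```

```text
[0.54645168 0.00616491 0.1441489 ] [0.16923743 0.31024449 0.43739208]
```

View pics/c1.png

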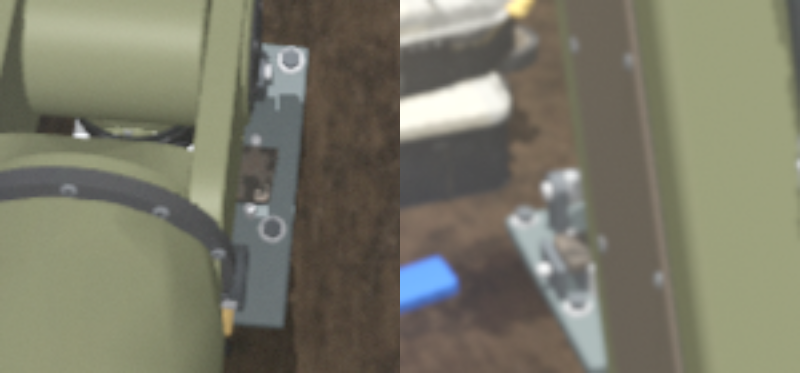

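Call:
play_rows(
  moves=[
    {"claw":0,"linear":[0,0,6],"turn":[0,0,0]},
    {"claw":0,"linear":[0,0,12],"turn":[0,0,0]},
    {"claw":0,"linear":[0,-1,16],"turn":[0,0,0]},
    {"claw":0,"linear":[0,-2,20],"turn":[0,0,0]},
  ],
)

```text
time_s: 2.2
ee_pos: [0.5451, 0.0057, 0.126]
eef_rot: [-3.141, -0.001, 1.498]
force: [-1.6, 0.0, 6.0]
grip_width: 0.0007
```

Call:
play_rows(
  moves=[
    {"claw":0,"linear":[0,-2,4],"turn":[0,0,0]},
    {"claw":0,"linear":[0,-5,8],"turn":[0,0,0]},
    {"claw":0,"linear":[0,-8,13],"turn":[0,0,0]},
    {"claw":0,"linear":[0,-11,18],"turn":[0,0,0]},
    {"claw":0,"linear":[0,-14,24],"turn":[0,0,0]},
    {"claw":0,"linear":[0,-16,29],"turn":[0,0,0]},
    {"claw":0,"linear":[0,-18,34],"turn":[0,0,0]},
  ],
)

```text
time_s: 3.08
ee_pos: [0.527, 0.007, 0.0917]
eef_rot: [-3.141, -0.001, 1.498]
force: [2.1, 0.4, 2.5]
grip_width: 0.0003
```

Call:
play_rows(
  moves=[
    {"claw":0,"linear":[0,-1,3],"turn":[0,0,0]},
    {"claw":0,"linear":[0,-2,5],"turn":[0,0,0]},
    {"claw":0,"linear":[0,-2,7],"turn":[0,0,0]},
    {"claw":0,"linear":[0,-2,7.5],"turn":[0,0,0]},
  ],
)

```text
time_s: 3.58
ee_pos: [0.5248, 0.0072, 0.0847]
eef_rot: [-3.141, -0.001, 1.498]
force: [-6.7, -0.1, 14.0]
grip_width: 0.0005
```

Call:
play_rows(
  moves=[
    {"claw":0,"linear":[0,0,0.7],"turn":[0,0,0]},
    {"claw":0,"linear":[0,0,0.7],"turn":[0,0,0]},
    {"claw":0,"linear":[0,0,0.7],"turn":[0,0,0]},
  ],
)

```text
time_s: 3.95
ee_pos: [0.5248, 0.0072, 0.0847]
eef_rot: [-3.141, -0.001, 1.498]
force: [-4.5, 0.0, 12.6]
grip_width: 0.0006
```

Call:
play_rows(
  moves=[
    {"claw":0,"linear":[0,0,2],"turn":[0,0,0]},
    {"claw":0,"linear":[0,0,2],"turn":[0,0,0]},
  ],
)

```text
time_s: 4.2
ee_pos: [0.5249, 0.0072, 0.0845]
eef_rot: [-3.141, -0.001, 1.499]
force: [-11.1, -0.8, 24.3]
grip_width: 0.0006
```

Call:
play_rows(
  moves=[
    {"claw":0,"linear":[0,0,-20],"turn":[0,0,0]},
    {"claw":0,"linear":[0,0,-60],"turn":[0,0,0]},
    {"claw":0.2,"linear":[0,0,-80],"turn":[0,0,0]},
  ],
)

```text
time_s: 4.58
ee_pos: [0.5252, 0.0071, 0.1662]
eef_rot: [3.141, -0.001, 1.499]
force: [0.8, 0.2, -0.1]
grip_width: 0.0072
```

```bash
python3 -c "
from h import *
go((.4864,-.3515,.12),1.704)"
```

```text
linear [-360.5  -12.9   45.9] turn [ 0.0012 -0.0007 -0.2054]
```

Call:
play_rows(
  moves=[
    {"claw":0.6,"linear":[-60,-2,0],"turn":[0,0,-0.04]},
    {"claw":0.6,"linear":[-120,-4,0],"turn":[0,0,-0.08]},
    {"claw":0.6,"linear":[-180,-6,10],"turn":[0,0,-0.12]},
    {"claw":0.6,"linear":[-240,-9,20],"turn":[0,0,-0.16]},
    {"claw":0.6,"linear":[-300,-11,30],"turn":[0,0,-0.205]},
    {"claw":0.6,"linear":[-360.5,-13,46],"turn":[0,0,-0.205]},
    {"claw":0.6,"linear":[-360.5,-13,46],"turn":[0,0,-0.205]},
    {"claw":0.6,"linear":[-360.5,-13,46],"turn":[0,0,-0.205]},
  ],
)

```text
time_s: 5.58
ee_pos: [0.4862, -0.351, 0.1196]
eef_rot: [3.141, -0.001, 1.703]
force: [0.7, 0.6, -0.2]
grip_width: 0.0568
```

Run:
```python
from h import *
o=get_obs();print(o['ee_pos'],o['eef_rot'])
go((.4864,-.3515,.003),1.704)
t=vision.camera("top");cv2.imwrite("pics/t2.png",t)
crop(t,340,200,500,320,5,"pics/c2a.png"); crop(t,200,145,310,285,4,"pics/c2b.png")
```

```text
[ 0.48620587 -0.35095391  0.11962065] [ 3.14081814e+00 -1.24856065e-03  1.70339375e+00]
linear [ -0.7   0.  116.6] turn [ 0.0008 -0.0012 -0.0006]
```

View pics/c2a.png

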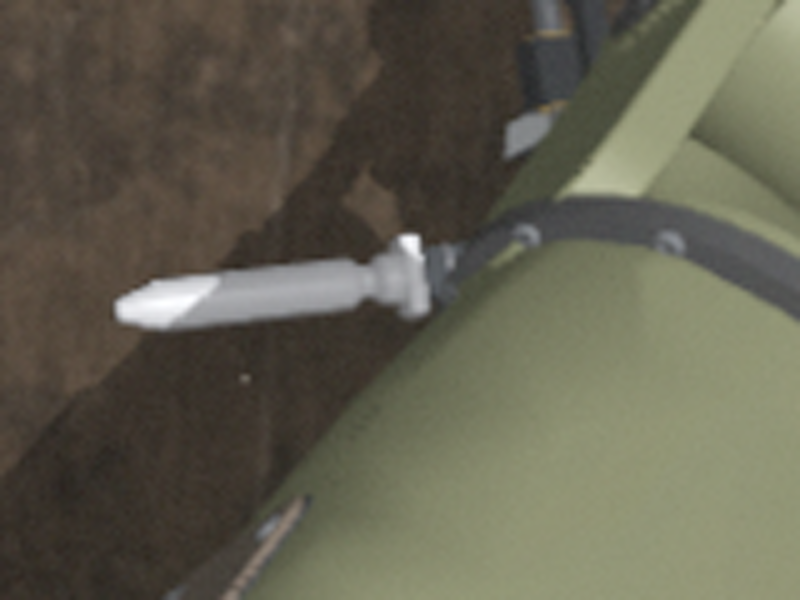

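View pics/c2b.png

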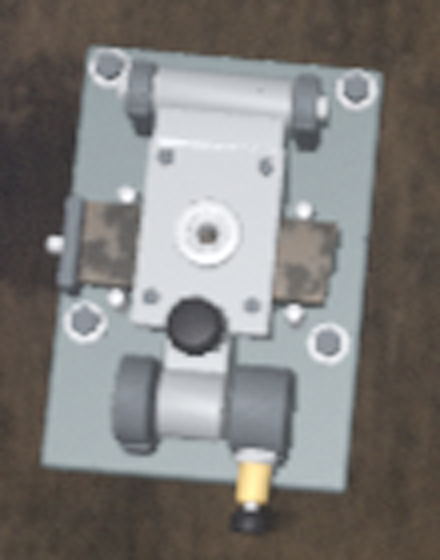

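Call:
play_rows(
  moves=[
    {"claw":0.6,"linear":[-0.7,0,50],"turn":[0,0,0]},
    {"claw":0.6,"linear":[-0.7,0,90],"turn":[0,0,0]},
    {"claw":0.6,"linear":[-0.7,0,110],"turn":[0,0,0]},
    {"claw":0.6,"linear":[-0.7,0,116.5],"turn":[0,0,0]},
    {"claw":0.6,"linear":[-0.7,0,116.5],"turn":[0,0,0]},
  ],
)

```text
time_s: 6.25
ee_pos: [0.4874, -0.3512, 0.0046]
eef_rot: [3.14, 0.0, 1.705]
force: [0.2, 0.1, 0.1]
grip_width: 0.0564
```

Call:
play_rows(
  force=20,
  moves=[
    {"claw":0.2,"linear":[0,0,0],"turn":[0,0,0]},
    {"claw":0,"linear":[0,0,0],"turn":[0,0,0]},
    {"claw":0,"linear":[0,0,0],"turn":[0,0,0]},
    {"claw":0,"linear":[0,0,0],"turn":[0,0,0]},
    {"claw":0,"linear":[0,0,0],"turn":[0,0,0]},
  ],
)

```text
time_s: 6.88
ee_pos: [0.4874, -0.3512, 0.0047]
eef_rot: [3.139, 0.0, 1.705]
force: [-0.3, -0.4, 1.5]
grip_width: 0.0202
```

Call:
play_rows(
  force=60,
  moves=[
    {"claw":0,"linear":[0,0,0],"turn":[0,0,0]},
    {"claw":0,"linear":[0,0,0],"turn":[0,0,0]},
  ],
)

```text
time_s: 7.12
ee_pos: [0.4874, -0.3513, 0.0047]
eef_rot: [3.139, 0.0, 1.705]
force: [-0.7, -0.1, 0.6]
grip_width: 0.0195
```

Run:
```python
from h import *
go((.4768,-.1880,.045),1.5008)
```

```text
linear [163.2  11.4 -40.3] turn [2.20e-03 1.00e-04 2.04e-01]
```

Call:
play_rows(
  moves=[
    {"claw":0,"linear":[0,0,-20],"turn":[0,0,0]},
    {"claw":0,"linear":[20,2,-40],"turn":[0.001,0,0.03]},
    {"claw":0,"linear":[50,4,-41],"turn":[0.002,0,0.08]},
    {"claw":0,"linear":[80,6,-41],"turn":[0.002,0,0.13]},
    {"claw":0,"linear":[110,8,-41],"turn":[0.002,0,0.18]},
    {"claw":0,"linear":[140,11,-41],"turn":[0.002,0,0.204]},
    {"claw":0,"linear":[155,11.4,-40.5],"turn":[0.002,0,0.204]},
    {"claw":0,"linear":[155,11.4,-40.5],"turn":[0.002,0,0.204]},
  ],
)

```text
time_s: 8.12
ee_pos: [0.4781, -0.1959, 0.0458]
eef_rot: [3.141, 0.0, 1.502]
force: [0.5, -1.1, -2.6]
grip_width: 0.0195
```

Run:
```python
from h import *
o=get_obs();print(o['ee_pos'],o['eef_rot'],o['force'],o['grip_width'])
t=vision.camera("top");s=vision.camera("scene");cv2.imwrite("pics/t3.png",t);cv2.imwrite("pics/s3.png",s)
crop(t,200,180,360,300,5,"pics/c3a.png"); crop(s,220,200,480,330,3,"pics/c3b.png")
```

```text
[ 0.47809791 -0.19592537  0.04577695] [3.14085148e+00 3.94631989e-04 1.50235980e+00] [ 0.52785071 -1.12161309 -2.61811767] 0.01954752139924665
```

View pics/c3a.png

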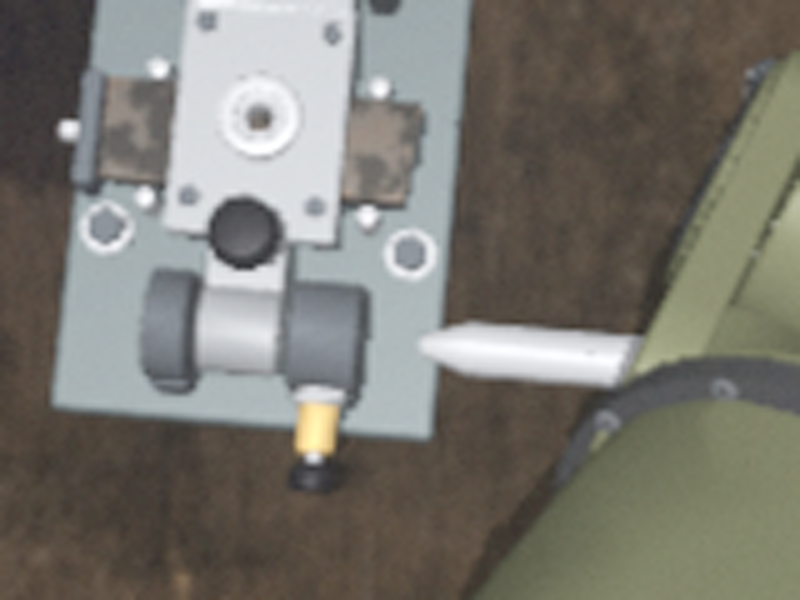

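View pics/c3b.png

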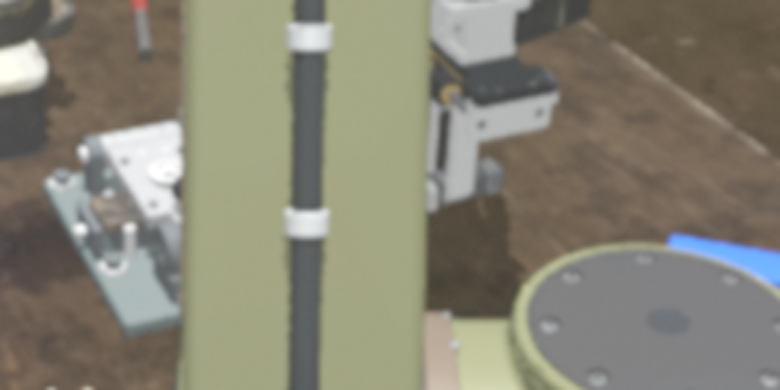

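Run:
```python
from h import *
t=cv2.imread("pics/t3.png"); g=cv2.cvtColor(t,cv2.COLOR_BGR2GRAY)
m=np.zeros_like(g); m[215:236,238:260]=(g[215:236,238:260]<60)
ys,xs=np.nonzero(m); kp=(xs.min()+xs.max())/2,(ys.min()+ys.max())/2; print("knob",kp,xs.mean(),ys.mean(),np.ptp(xs)+1,np.ptp(ys)+1)
k=onz("top",kp,.083); print("knob w",k)
bp=(200+259/5,180+117/5); 
for th in(-.065,-.07,-.072):
    R=np.array([[np.cos(th),-np.sin(th)],[np.sin(th),np.cos(th)]])
    o=k[:2]-R@[-.042,0]; print(th,"o",o)
    for n,p in (("nose",(200+419/5,180+344/5)),("rod480",(200+480/5,180+349/5)),("rod610",(200+610/5,180+360.5/5))):
        w=onz("top",p,.05); print("  ",n,w,"jig",R.T@(w[:2]-o))
    # block front/back & base edges in jig frame
    for n,p,z in (("plunger knob",(200+316/5,180+476/5),.05),("base BR",(200+433/5,180+438/5),.014),("base BL",(200+52/5,180+406/5),.014),("blockL",(200+170/5,180+268/5),.06),("blockL-",(200+172/5,180+393/5),.03),("bush",bp,.06)):
        w=onz("top",p,z); print("  ",n,R.T@(w[:2]-o))
o=get_obs(); Rt=Ro.from_euler("xyz",o["eef_rot"]).as_matrix()
for d in (112,114,138,140): print("FK nose",d,o["ee_pos"]+Rt@[d/1000,0,-.0053])
```

```text
Traceback (most recent call last):
ValueError: zero-size array to reduction operation minimum which has no identity
```

Run:
```python
from h import *
t=cv2.imread("pics/t3.png"); g=cv2.cvtColor(t,cv2.COLOR_BGR2GRAY)
print(g[226,240:258])
s=g[217:236,239:259]; m=np.zeros_like(g); m[217:236,239:259]=(s<105)
ys,xs=np.nonzero(m); kp=(xs.min()+xs.max())/2,(ys.min()+ys.max())/2; print("knob",kp,xs.mean(),ys.mean(),np.ptp(xs)+1,np.ptp(ys)+1)
k=onz("top",kp,.083); print("knob w",k)
bp=(200+259/5,180+117/5); 
for th in(-.065,-.072):
    R=np.array([[np.cos(th),-np.sin(th)],[np.sin(th),np.cos(th)]])
    o=k[:2]-R@[-.042,0]; print(th,"o",o)
    for n,p in (("nose",(200+419/5,180+344/5)),("rod480",(200+480/5,180+349/5)),("rod610",(200+610/5,180+360.5/5))):
        w=onz("top",p,.05); print("  ",n,w,"jig",R.T@(w[:2]-o))
    for n,p,z in (("plunger knob",(200+316/5,180+476/5),.05),("base BR",(200+433/5,180+438/5),.014),("base BL",(200+52/5,180+406/5),.014),("blockL",(200+170/5,180+268/5),.06),("blockL-",(200+172/5,180+393/5),.03),("bush",bp,.06)):
        w=onz("top",p,z); print("  ",n,R.T@(w[:2]-o))
o=get_obs(); Rt=Ro.from_euler("xyz",o["eef_rot"]).as_matrix()
for d in (138,): print("FK nose",d,o["ee_pos"]+Rt@[d/1000,0,-.0053])
print("moment",o["moment"])
```

```text
[163 130  73  80  85  88  92  92  97  99  96  99  97  89  71  78 122 195]
knob (np.float64(247.0), np.float64(227.5)) 248.3310344827586 226.1448275862069 17 16
knob w [0.52110172 0.00960004 0.083     ]
-0.065 o [0.56301302 0.00687196]
   nose [ 0.48696925 -0.05787135  0.05      ] jig [-0.07167784 -0.06954595]
   rod480 [ 0.48542425 -0.08098717  0.05      ] jig [-0.0717181  -0.09271332]
   rod610 [ 0.48180349 -0.13033882  0.05      ] jig [-0.07212561 -0.14219592]
   plunger knob [-0.12451561 -0.03530342]
   base BR [-0.10362417 -0.07703258]
   base BL [-0.10294076  0.07177849]
   blockL [-0.05182733  0.02555472]
   blockL- [-0.09572172  0.02390505]
   bush [ 0.00857946 -0.00214905]
-0.072 o [0.5629929  0.00657865]
   nose [ 0.48696925 -0.05787135  0.05      ] jig [-0.07119029 -0.06975199]
   rod480 [ 0.48542425 -0.08098717  0.05      ] jig [-0.07106839 -0.09291907]
   rod610 [ 0.48180349 -0.13033882  0.05      ] jig [-0.07112951 -0.14240332]
   plunger knob [-0.12426647 -0.03588016]
   base BR [-0.10308343 -0.07746206]
   base BL [-0.10344172  0.07135015]
   blockL [-0.05200597  0.02548531]
   blockL- [-0.09588774  0.02352842]
   bush [ 0.00859326 -0.00179494]
FK nose 138 [ 0.48778746 -0.05924251  0.05078285]
moment [-0.10056922 -0.06932552  0.01574939]
```

Call:
play_rows(
  moves=[
    {"claw":0,"linear":[10,0,0.5],"turn":[0,0,0]},
    {"claw":0,"linear":[18,0,0.8],"turn":[0,0,0]},
    {"claw":0,"linear":[24,0,0.8],"turn":[0,0,0]},
    {"claw":0,"linear":[28,0,0.8],"turn":[0,0,0]},
    {"claw":0,"linear":[30,0,0.8],"turn":[0,0,0]},
  ],
)

```text
time_s: 8.85
ee_pos: [0.4803, -0.1667, 0.0447]
eef_rot: [3.141, 0.0, 1.501]
force: [0.3, 0.7, -3.2]
grip_width: 0.0195
```

Run:
```python
from h import *
o=get_obs();print(o['ee_pos'],o['eef_rot'],o['force'],o['grip_width'])
t=vision.camera("top");cv2.imwrite("pics/t4.png",t)
crop(t,200,180,360,300,5,"pics/c4a.png")
```

```text
[ 0.48028317 -0.16672056  0.04474518] [3.14081796e+00 4.92349588e-04 1.50117150e+00] [ 0.34628129  0.72550843 -3.20781819] 0.019494426568081338
```

View pics/c4a.png

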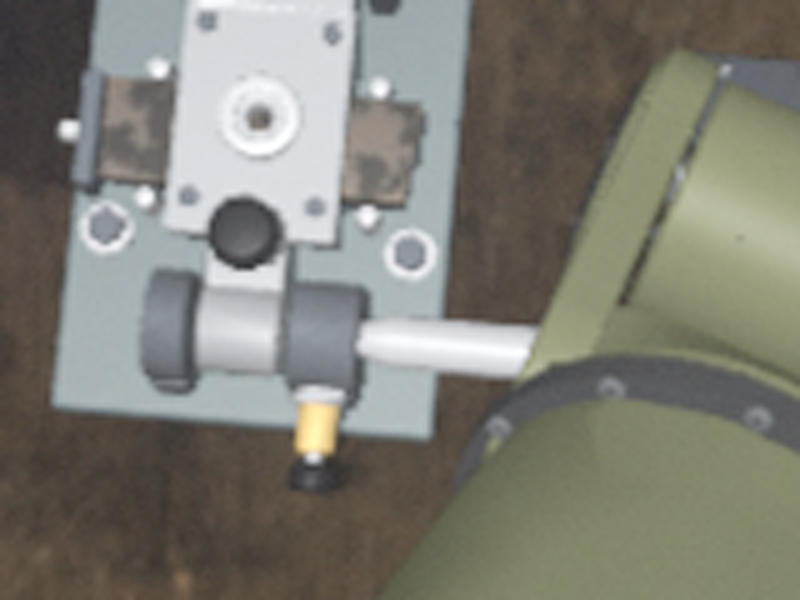

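Call:
play_rows(
  moves=[
    {"claw":0,"linear":[2,0,0],"turn":[0,0,0]},
    {"claw":0,"linear":[4,0,0],"turn":[0,0,0]},
    {"claw":0,"linear":[6,0,0],"turn":[0,0,0]},
    {"claw":0,"linear":[8,0,0],"turn":[0,0,0]},
  ],
)

```text
time_s: 9.4
ee_pos: [0.4808, -0.1586, 0.0448]
eef_rot: [3.141, 0.0, 1.501]
force: [-0.3, -0.0, -2.8]
grip_width: 0.0193
```

Call:
play_rows(
  moves=[
    {"claw":0,"linear":[2,0,0],"turn":[0,0,0]},
    {"claw":0,"linear":[4,0,0],"turn":[0,0,0]},
    {"claw":0,"linear":[6,0,0],"turn":[0,0,0]},
  ],
)

```text
time_s: 9.78
ee_pos: [0.4813, -0.1524, 0.0448]
eef_rot: [3.141, 0.0, 1.501]
force: [-0.1, 0.4, -2.9]
grip_width: 0.0195
```

Call:
play_rows(
  moves=[
    {"claw":0,"linear":[2,0,0],"turn":[0,0,0]},
    {"claw":0,"linear":[4,0,0],"turn":[0,0,0]},
    {"claw":0,"linear":[6,0,0],"turn":[0,0,0]},
  ],
)

```text
time_s: 10.15
ee_pos: [0.4818, -0.1465, 0.0448]
eef_rot: [3.14, 0.001, 1.501]
force: [1.4, -2.0, -1.9]
grip_width: 0.0196
```

Call:
play_rows(
  moves=[
    {"claw":0,"linear":[2,0,0],"turn":[0,0,0]},
    {"claw":0,"linear":[4,0,0],"turn":[0,0,0]},
    {"claw":0,"linear":[6,0,0],"turn":[0,0,0]},
  ],
)

```text
time_s: 10.52
ee_pos: [0.4823, -0.1408, 0.0449]
eef_rot: [3.14, 0.001, 1.501]
force: [0.6, -5.7, -1.9]
grip_width: 0.0197
```

Call:
play_rows(
  moves=[
    {"claw":0,"linear":[3,0,0],"turn":[0,0,0]},
    {"claw":0,"linear":[6,0,0],"turn":[0,0,0]},
    {"claw":0,"linear":[9,0,0],"turn":[0,0,0]},
  ],
)

```text
time_s: 10.9
ee_pos: [0.4831, -0.1321, 0.045]
eef_rot: [3.14, 0.002, 1.501]
force: [0.4, -5.9, -2.8]
grip_width: 0.0194
```

Call:
play_rows(
  moves=[
    {"claw":0,"linear":[3,0,0],"turn":[0,0,0]},
    {"claw":0,"linear":[6,0,0],"turn":[0,0,0]},
    {"claw":0,"linear":[9,0,0],"turn":[0,0,0]},
  ],
)

```text
time_s: 11.28
ee_pos: [0.4838, -0.1234, 0.0451]
eef_rot: [3.139, 0.003, 1.501]
force: [0.5, -6.1, -2.3]
grip_width: 0.0195
```

Call:
play_rows(
  moves=[
    {"claw":0,"linear":[4,0,0.2],"turn":[0,0,0]},
    {"claw":0,"linear":[8,0,0.2],"turn":[0,0,0]},
    {"claw":0,"linear":[12,0,0.2],"turn":[0,0,0]},
    {"claw":0,"linear":[16,0,0.2],"turn":[0,0,0]},
  ],
)

```text
time_s: 11.78
ee_pos: [0.485, -0.1076, 0.045]
eef_rot: [3.139, 0.003, 1.501]
force: [0.3, -6.1, -2.2]
grip_width: 0.0196
```

Call:
play_rows(
  moves=[
    {"claw":0,"linear":[4,0,0.2],"turn":[0,0,0]},
    {"claw":0,"linear":[8,0,0.2],"turn":[0,0,0]},
    {"claw":0,"linear":[12,0,0.2],"turn":[0,0,0]},
    {"claw":0,"linear":[16,0,0.2],"turn":[0,0,0]},
  ],
)

```text
time_s: 12.28
ee_pos: [0.4861, -0.0919, 0.0448]
eef_rot: [3.139, 0.004, 1.501]
force: [0.3, -7.6, -2.3]
grip_width: 0.0194
```

Run:
```python
from h import *
o=get_obs();print(o['ee_pos'],o['eef_rot'],o['force'],o['grip_width'])
t=vision.camera("top");cv2.imwrite("pics/t5.png",t)
crop(t,200,180,360,300,5,"pics/c5a.png")
```

```text
[ 0.48611052 -0.09194106  0.04484587] [3.13883801 0.00422281 1.50090272] [ 0.30271491 -7.62355208 -2.33684226] 0.0194361372806597
```

View pics/c5a.png

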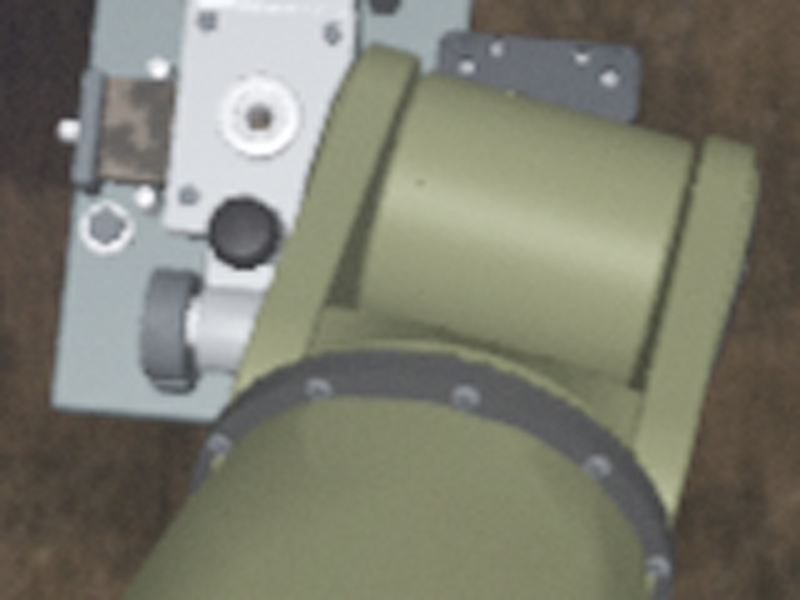

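Call:
play_rows(
  moves=[
    {"claw":0,"linear":[4,0,0.2],"turn":[0,0,0]},
    {"claw":0,"linear":[8,0,0.2],"turn":[0,0,0]},
    {"claw":0,"linear":[12,0,0.2],"turn":[0,0,0]},
  ],
)

```text
time_s: 12.7
ee_pos: [0.4871, -0.0796, 0.0447]
eef_rot: [3.139, 0.004, 1.501]
force: [0.5, -6.0, -1.8]
grip_width: 0.0193
```

Call:
play_rows(
  moves=[
    {"claw":0,"linear":[3,0,0.2],"turn":[0,0,0]},
    {"claw":0,"linear":[6,0,0.2],"turn":[0,0,0]},
    {"claw":0,"linear":[8,0,0.2],"turn":[0,0,0]},
  ],
)

```text
time_s: 13.08
ee_pos: [0.4877, -0.0718, 0.0446]
eef_rot: [3.138, 0.005, 1.501]
force: [-0.1, -7.0, -1.1]
grip_width: 0.0192
```

Call:
play_rows(
  moves=[
    {"claw":0,"linear":[2,0,0.1],"turn":[0,0,0]},
    {"claw":0,"linear":[4,0,0.1],"turn":[0,0,0]},
    {"claw":0,"linear":[6,0,0.1],"turn":[0,0,0]},
  ],
)

```text
time_s: 13.45
ee_pos: [0.4882, -0.0661, 0.0446]
eef_rot: [3.138, 0.005, 1.501]
force: [0.2, -5.7, -1.1]
grip_width: 0.0196
```

Call:
play_rows(
  moves=[
    {"claw":0,"linear":[2,0,0.1],"turn":[0,0,0]},
    {"claw":0,"linear":[4,0,0.1],"turn":[0,0,0]},
  ],
)

```text
time_s: 13.7
ee_pos: [0.4882, -0.0617, 0.0444]
eef_rot: [3.139, 0.005, 1.501]
force: [-1.2, -0.9, -1.8]
grip_width: 0.0195
```

Call:
play_rows(
  moves=[
    {"claw":0,"linear":[1,0,0],"turn":[0,0,0]},
    {"claw":0,"linear":[2,0,0],"turn":[0,0,0]},
    {"claw":0,"linear":[2,0,0],"turn":[0,0,0]},
  ],
)

```text
time_s: 14.08
ee_pos: [0.4883, -0.0596, 0.0443]
eef_rot: [3.139, 0.005, 1.502]
force: [-0.4, 0.9, -1.9]
grip_width: 0.0193
```

Call:
play_rows(
  moves=[
    {"claw":0,"linear":[1,0,0],"turn":[0,0,0]},
    {"claw":0,"linear":[2,0,0],"turn":[0,0,0]},
    {"claw":0,"linear":[2,0,0],"turn":[0,0,0]},
  ],
)

```text
time_s: 14.45
ee_pos: [0.4883, -0.0589, 0.0443]
eef_rot: [3.139, 0.007, 1.502]
force: [-2.0, -13.6, -3.2]
grip_width: 0.0193
```

Call:
play_rows(
  moves=[
    {"claw":0,"linear":[-0.3,0,0],"turn":[0,0,0]},
    {"claw":0.45,"linear":[-0.3,0,0],"turn":[0,0,0]},
    {"claw":0.45,"linear":[-0.3,0,0],"turn":[0,0,0]},
    {"claw":0.45,"linear":[-0.3,0,0],"turn":[0,0,0]},
    {"claw":0.45,"linear":[-0.3,0,0],"turn":[0,0,0]},
  ],
)

```text
time_s: 15.08
ee_pos: [0.4884, -0.0592, 0.0444]
eef_rot: [3.139, 0.007, 1.502]
force: [-0.5, 0.8, 0.6]
grip_width: 0.0424
```

Call:
play_rows(
  moves=[
    {"claw":0.45,"linear":[0,0,-20],"turn":[0,0,0]},
    {"claw":0.45,"linear":[0,0,-60],"turn":[0,0,0]},
    {"claw":0.45,"linear":[-40,0,-100],"turn":[0,0,0]},
    {"claw":0.45,"linear":[-100,0,-120],"turn":[0,0,0]},
    {"claw":0.45,"linear":[-160,0,-120],"turn":[0,0,0]},
    {"claw":0.45,"linear":[-220,0,-120],"turn":[0,0,0]},
    {"claw":0.45,"linear":[-280,0,-120],"turn":[0,0,0]},
    {"claw":0.45,"linear":[-280,0,-120],"turn":[0,0,0]},
  ],
)

```text
time_s: 16.08
ee_pos: [0.4677, -0.3407, 0.1658]
eef_rot: [3.139, 0.007, 1.498]
force: [-0.4, 1.0, 0.4]
grip_width: 0.0423
```

Run:
```python
from h import *
o=get_obs();print(o['ee_pos'],o['force'],o['grip_width'])
t=vision.camera("top");s=vision.camera("scene");cv2.imwrite("pics/t6.png",t)
crop(t,200,145,345,285,5,"pics/c6a.png"); crop(s,220,200,420,330,4,"pics/c6b.png")
```

```text
[ 0.46773434 -0.34069051  0.16576554] [-0.38747532  0.9797451   0.36663897] 0.04226539861193528
```

View pics/c6a.png

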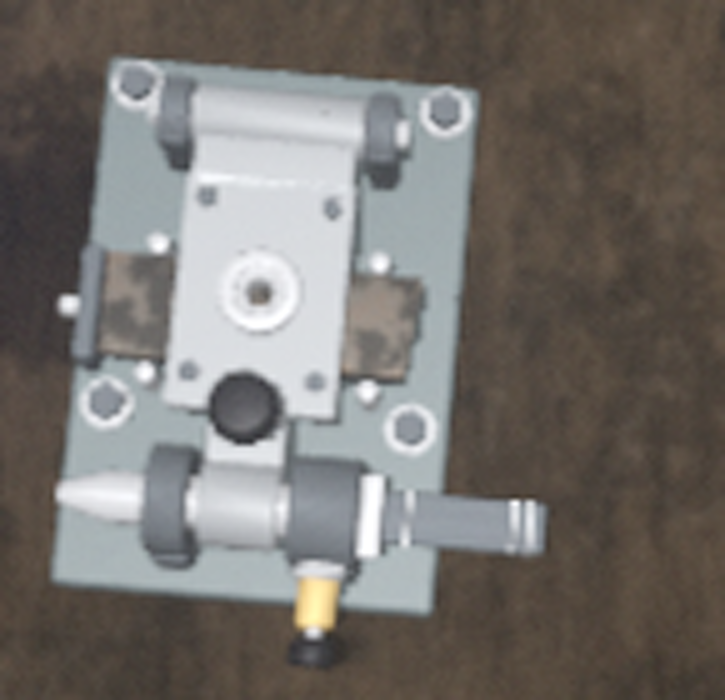

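View pics/c6b.png

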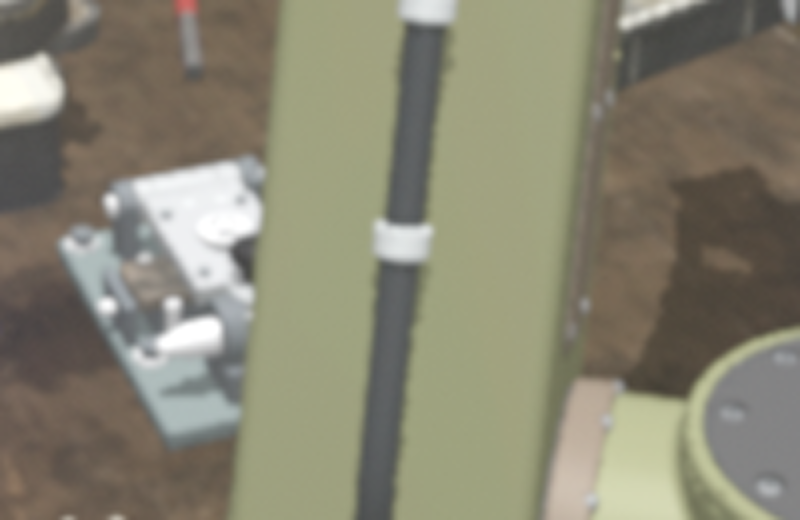

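The picture shows the leaf down and the bar still in its nest. The pin's shoulder at (372,515) sits flush on the thick block, and the nose at (60,492) is out past the far block. The plunger knob at (316,650) is back at its starting place.

```bash
python3 -c "
from station import hand_in
print(hand_in())"
```

```text
the job is handed in; nothing more can be done
None
```

The job is done and handed in at about 16 s on the robot's clock, well under the 58 s limit; the hand-in itself gives no verdict.

**What I did:**
- **Leaf:** I swung it down by pushing its knob along the hinge arc until it stopped firm at 24 N, with the fingertips at z = 0.0845 m.
- **Lock pin:** I gripped it by its handle and slid it through all three bores. The plunger dragged at about 6–7 N on the way, and the force fell to about 0 as it snapped into the groove. The shoulder then came home with a 13.6 N reading.
- **Letting go:** I opened the jaws, lifted clear and backed the arm away.

**Last checks:**
- **Top view:** The leaf is down, the bar is in its nest, the shoulder is against the thick block with no visible gap, and the nose is out past the far block. The plunger knob is back at its starting place.
- **Scene camera:** The arm hid the thick block in this view, so only the nose and the leaf could be confirmed there.
- **Not measured:** I could not read the leaf angle or plunger travel directly; both are judged from the forces and pictures.
- **Disagreement:** My different estimates of the jig's position differed by about 2–4 mm. The pin still went in with sideways forces of no more than about 2 N.

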